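# Set up for marking out: seat the try square, bring the pencils round and hold the caddy

## Robot

A 6-joint arm with a two-finger parallel gripper is mounted at the origin on the work surface. World frame = base frame: x ahead of the robot, y to its left, z up, the work surface at z = 0. Lengths are in m, angles in rad, forces in N, time in s.
With the tool pointing down it reaches from about 0.375 to 0.975 m from the base axis. Payload 3.8 kg.
Tool frame: the origin (TCP) lies midway between the tips of the shut fingers; the grasp point (between the pads) lies 19 mm behind it; z points along the fingers, y is the line along which they close (so a half turn about z gives the same grasp; the last joint's range is limited). The gripper opens to 85 mm and grips with 20 to 120 N. Pads are 22 mm wide; open, the fingers measure 114 mm over their backs; the gripper's body (76 mm by 85 mm) begins 54 mm behind the grasp point. The pads swing forward as they close: fully open they stand 13 mm farther back than shut.
Start: joints at [1.101, 0.264, 1.604, -0, 1.274, -0.037], TCP at [0.283, 0.613, 0.231] pointing down, gripper open.
Joint ranges: [-2.63, 2.63], [-0.94, 2.18], [0.31, 2.57], [-1.31, 4.45], [0, 2.66], [-2.55, 2.55]. Speed limits (rad/s): [2.57, 2.57, 3.14, 3.14, 3.14, 3.14].

## Interface

Orientations are given as a rotation vector (axis times angle).
In Python, from workcell import bot, read_camera, camera_info, ticket gives the robot as it stands.
- The arm moves only by the tool servo_tool, never from a script. Its argument "targets" is a list of rows, each an object of numbers: "hand": the closure, from -1 (fully open) to 1 (shut); "x", "y", "z": the shift along the tool's x, y, z as a fraction of full scale; "roll": the turn about the tool's z as a fraction of full scale. In form: [{"hand": .., "x": .., "y": .., "z": .., "roll": ..}, ...]. A call has 1 to 10 rows; each row is the pose to reach, as a shift and turn from the pose commanded when the call began, along the tool's axes at that moment, turning the shorter way round; what a row does not reach only later rows make up. Full scale, the value 1, is 50 cm for a shift and 180 degrees for a turn. A row lasts 1/12 s, in which the tool goes at most 41.7 mm and 7.16 degrees, less where a joint would pass 70% of its speed; a pose out of reach is approached as far as the arm can. A call with a number of a shift or a turn outside -1 to 1 is refused whole. A call with a gripper value outside its range is refused whole. The fingers move at their own pace and stop on an object; "grip_force" is the grip in N (left out, the last holds). Time passes only in rows, so rows that repeat a pose let the fingers close. It gives the time, the measured TCP pose, the force, the opening and the grip force at its end, in the units of the state.
- bot.read_state(): the state, without advancing time (a new reading comes with each control period).
- read_camera(name): name is "scene" or "top" or "wrist"; returns the picture (384x512x3 uint8, red, green, blue); there is no depth.
- camera_info(name): a dict with "fx", "fy", "cx", "cy" (pixels), "eye" and "orientation" of the camera in the world; the wrist camera has in their place "T_tool_cam" (4x4, takes a point from camera to tool coordinates, whose origin is the TCP and whose axes are the flange's). Camera axes: x right, y down, z forward; pixel columns grow to the right and rows downward; lengths in m; the calibration is good to about 2 mm. A picture is of the moment at which its call begins: read the wrist's pose just before it. camera_info takes no time and is no camera call.
- ticket.finish_job(): hands the job in; it is judged then, once.
The state is a dict: "time": time; "q": joint angles; "joint_vel": joint speeds; "joint_torque": joint torques, N m; "tool_pos": TCP position; "tcp_rot": TCP orientation; "wrist_force": force on the tool from outside, world axes, zero at the start; "torque": the same for the moment, N m; "width": opening from 0.0 (shut) to 1.0 (fully open); "grip_force": force on a finger pad.
Only numpy, scipy, OpenCV 4.12 (cv2) and the standard library are available. Lean on these libraries where they do the work, as an engineer would, in place of code of your own. Each camera call takes 0.05 s, during which the arm holds its last target. There are 200 camera calls.

## Task

Get the bench ready for marking out: first slide the try square up until its wooden stock sits flush along the board's near edge, on the bench, with its blade lying across the board, and leave it there. Then turn the revolving caddy until the square pot with the pencils stands at the front, over the pointed tongue of the caddy's base, and finish while still holding the caddy steady there. Leave the glue bottle, the screw jar and the mallet where they are.

Things in the scene. Friction and masses are not known exactly. Their poses are not given: they have to be found in the camera images.
- board: Plain wooden board lying flat, fixed to the bench: 200 (x) x 260 (y) x 18 mm high. Origin at the centre of its underside. Its near edge (own -x side, towards the robot, runs along own y) is the edge to be squared from.
- board_edge (a point): Middle of the board's near edge, at its top, 18 mm above the bench; 100 mm from the board's origin along own -x. Axes as the board's: x points inwards over the board, y runs along the edge.
- square: Loose L-shaped try square, 0.25 kg. Dark wooden stock 22 (x) x 120 (y) x 36 mm high, standing on the bench before the board's near edge; thin steel blade 34 x 2.5 mm, 210 mm long, along own +x at y 26..60, underside 18 mm up, lying on the board. Origin: foot of the stock's inner face (towards the board), mid-length; stock spans x -22..0, y -60..60. z up. Starts 30-60 mm off the edge, askew.
- stock_end_a (a point): Point on the stock's inner face near its +y end: own (0, 55, 9) mm of the square. It should touch the board's near edge. The stock's upper 18 mm stand above the board, so it can be gripped across its 22 mm with the fingertips over the board, clear of the blade.
- stock_end_b (a point): Point on the stock's inner face near its -y end: own (0, -55, 9) mm of the square. It should touch the board's near edge.
- caddy_base: Fixed dark wooden foot of the revolving caddy: disc 200 mm across, 16 mm thick, with a 30 mm wide pointed tongue that sticks out to 170 mm from the axis in own -x (the front, roughly towards the robot). Origin on the turning axis, on the bench.
- front_spot (a point): Point fixed to the base, 80 mm from the axis in the direction of the tongue, 36 mm above the bench (at the top of the turning disc): where the middle of the pencil pot must come.
- carousel: Turning part of the caddy; turns endlessly either way with light friction (0.06 N m), stays where left. Disc 240 mm across, origin on the axis at its underside, 20 mm up; top 36 mm up. Five metal pots 80 mm from the axis, tops 121 mm up: a square one (50 mm, with three pencils to 170 mm) on own -x, four round (52 mm). Own x parallel to the base's x: pencil pot at the front.
- pencil_pot (a point): Middle of the floor under the square pencil pot, 36 mm above the bench, 80 mm from the axis on the carousel's own -x.
- caddy_handle (a point): Centre of the wooden bar handle on top of the caddy's central post, on the axis, 167 mm above the bench. The bar is 64 mm long along the carousel's own x (in line with the pencil pot), 16 mm wide along own y, 30 mm high (152 to 182 mm above the bench). It turns with the carousel and can be pinched from above across its 16 mm.
- glue: Loose white glue bottle, 56 mm across, 150 mm tall; origin under its middle. To be left alone.
- screw_jar: Loose clear jar with a steel lid, 60 mm across, 70 mm tall; origin under its middle. To be left alone.
- mallet: Loose wooden mallet on its side: head 130 (x) x 55 (y) x 70 mm, handle 24 mm thick, reaching to 220 mm in own +y; origin under the head's middle. To be left alone.

How it is judged:
On the way, in this order (a step that is already met when the one before it is completed fails the run):
1. the square's stock is flush along the board's near edge (x of stock_end_a in the frame of board_edge between -0.0025 and 0.0025 m and y of stock_end_a in the frame of board_edge between -0.13 and 0.13 m and x of stock_end_b in the frame of board_edge between -0.0025 and 0.0025 m and y of stock_end_b in the frame of board_edge between -0.13 and 0.13 m and height (world z) of square below 0.004 m and angle between square's own z axis and vertical below 0.04 rad), for 0.2 s.
2. the pencil pot is at the front, over the tongue (horizontal distance between pencil_pot and front_spot below 0.01 m), for 0.2 s.
At the end, for the whole second after the job is handed in: Stock flush: both ends within 2.5 mm of the board's near edge, square flat on the bench (4 mm, 0.04 rad); pencil pot's middle within 10 mm (7 degrees) of the front spot; the fingers press on the carousel with over 1 N and it does not turn (under 0.05 rad/s) (all of step 1 and horizontal distance between pencil_pot and front_spot below 0.01 m and contact force between the fingers and carousel above 1 N and angular speed of carousel below 0.05 rad/s); the arm keeps its last pose, push and grip.
It fails at once if the glue is moved more than 30 mm (distance of glue from where it was at the start of the episode above 0.03 m).
It fails at once if the screw jar is moved more than 30 mm (distance of screw_jar from where it was at the start of the episode above 0.03 m).
It fails at once if the mallet is moved more than 30 mm (distance of mallet from where it was at the start of the episode above 0.03 m).
It also fails if it takes over 51 s, if anything falls off the work surface, if the arm or the gripper's body presses on something with over 40 N, if the wrist force passes 120 N, or if a joint passes its speed limit or range.

## Working session

There is one attempt and no reset: what is moved stays moved. The work goes in short steps, Python scripts to look and compute and a tool call to move; the robot and the scene stay as the last step left them, time stands still between calls to the robot, and variables do not carry over. Pictures are saved under pics/ and viewed, at most 10 in all, crops included, and the job is handed in when it is done.

Besides the shell and the picture viewer there is one more tool, called after ">>>" in YAML: its name, and indented under it one key for each argument. servo_tool: Moves the arm, as the interface text tells. Its arguments: {"type":"object","properties":{"targets":{"type":"array"},"grip_force":{"type":"number"}},"required":["targets"]}

```bash
mkdir -p pics; python3 - <<'E'
from workcell import bot, read_camera, camera_info
import cv2
print(bot.read_state())
for n in ("scene","top"):
    print(n,camera_info(n))
    im=read_camera(n); cv2.imwrite(f"pics/{n}0.png",cv2.resize(im[:,:,::-1],(800,600),interpolation=cv2.INTER_CUBIC))
    cv2.imwrite(f"raw_{n}.png",im[:,:,::-1])
print(camera_info("wrist"))
E
```

```text
{'time': 0.0, 'q': array([ 1.10109286e+00,  2.64770292e-01,  1.60540211e+00,  2.16450415e-05,
        1.27368194e+00, -3.69074517e-02]), 'joint_vel': array([ 0.00015009,  0.00107308,  0.00164118,  0.00050611, -0.00032354,
       -0.00043141]), 'joint_torque': array([ 8.72469791e-04, -5.15102828e+01, -3.67316973e+01,  1.26693408e-04,
        1.29546417e-02,  6.84704304e-06]), 'tool_pos': array([0.28276707, 0.61210322, 0.22993529]), 'tcp_rot': array([-0.67442426, -3.06774474,  0.0034305 ]), 'wrist_force': array([-0.15837424,  0.40175673,  0.05859262]), 'torque': array([ 0.03240929, -0.02970199,  0.02645674]), 'grip_force': 0.0, 'width': 1.0010252568566846}
scene {'fx': 450.8167109841225, 'fy': 450.8167109841225, 'cx': 249.94024472990043, 'cy': 194.77272016714377, 'eye': array([ 1.11041454, -0.60856329,  1.15491659]), 'orientation': array([-2.32429869, -1.00942438,  0.31634101])}
top {'fx': 412.12017861418803, 'fy': 412.12017861418803, 'cx': 266.80669574603155, 'cy': 194.20966167736808, 'eye': array([ 0.37097039, -0.09886806,  1.39037992]), 'orientation': array([-2.11532496,  2.16390322, -0.16624469])}
{'fx': 269.9511196414715, 'fy': 269.9511196414715, 'cx': 255.85477746667746, 'cy': 190.09956557810293, 'T_tool_cam': array([[-1.85921326e-04, -9.60578631e-01, -2.78008381e-01,
         7.02189145e-02],
       [ 9.99999895e-01, -2.95216043e-04,  3.51273280e-04,
        -2.43114286e-04],
       [-4.19498140e-04, -2.78008286e-01,  9.60578584e-01,
        -1.43143956e-01],
       [ 0.00000000e+00,  0.00000000e+00,  0.00000000e+00,
         1.00000000e+00]])}
```

View pics/top0.png

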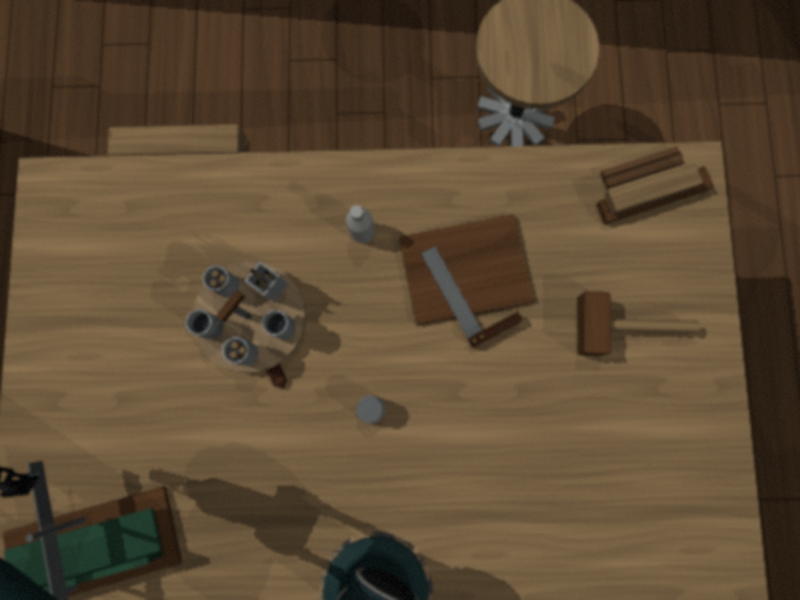

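View pics/scene0.png

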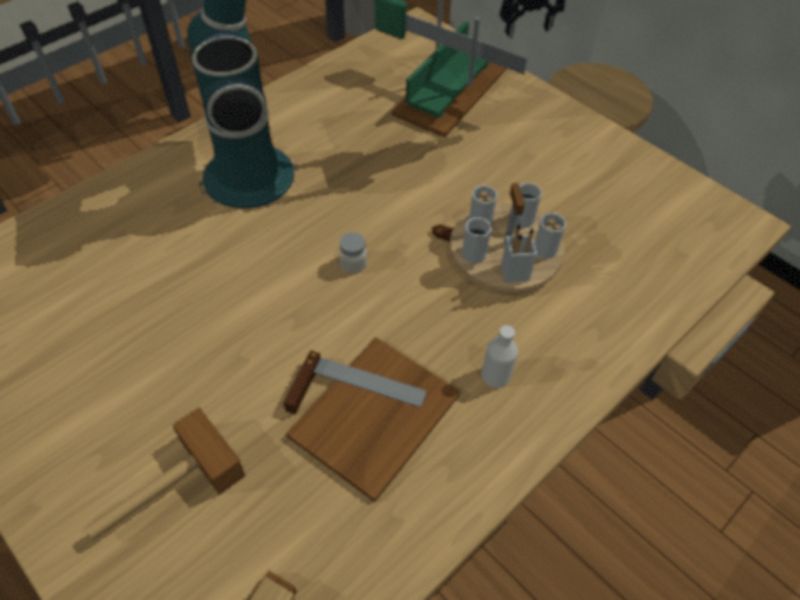

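The top view shows the square at about (495,330), the board with its near edge from (418,324) to (535,300), the caddy at (250,318), the pencil pot at (263,280) and the tongue tip at (280,380). I'll enlarge crops of both areas next.

```bash
python3 - <<'E'
import cv2
im=cv2.imread("raw_top.png")
a=im[130:230,250:350]; b=im[160:260,110:210]
a=cv2.resize(a,(600,600),interpolation=cv2.INTER_CUBIC); b=cv2.resize(b,(600,600),interpolation=cv2.INTER_CUBIC)
for n,c in(("a",a),("b",b)): cv2.imwrite(f"pics/crop_{n}.png",cv2.convertScaleAbs(c,alpha=1.5))
E
```

```text
(no output)
```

View pics/crop_a.png

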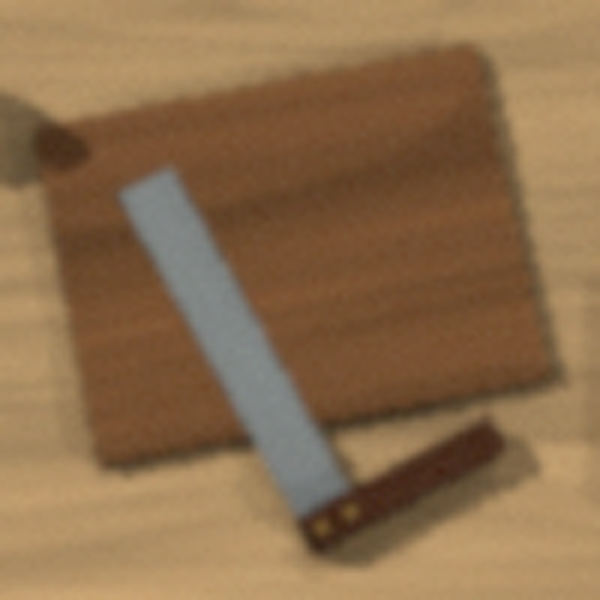

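View pics/crop_b.png

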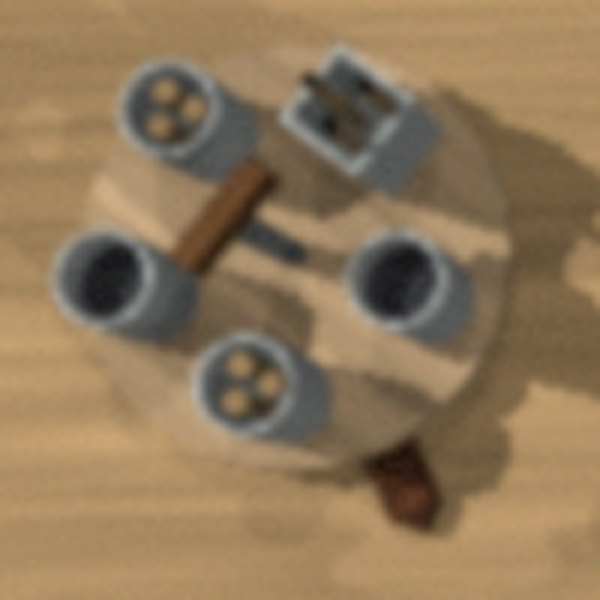

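```bash
cat > h.py <<'E'
import numpy as np
from scipy.spatial.transform import Rotation as R
from workcell import bot, camera_info
def cam(name):
    c=camera_info(name)
    if name!="wrist": return c, np.array(c["eye"]), R.from_rotvec(c["orientation"]).as_matrix()
    s=bot.read_state(); T=c["T_tool_cam"]; Rt=R.from_rotvec(s["tcp_rot"]).as_matrix()
    return c, s["tool_pos"]+Rt@T[:3,3], Rt@T[:3,:3]
def unproj(name,u,v,z,C=None):
    c,e,M=C or cam(name)
    d=M@np.array([(u-c["cx"])/c["fx"],(v-c["cy"])/c["fy"],1]); return (e+d*(z-e[2])/d[2])[:2]
E
python3 - <<'E'
from h import *
np.set_printoptions(precision=4,suppress=True)
def P(off,s,pts,z): return np.array([unproj("top",off[0]+(u+.5)/s-.5,off[1]+(v+.5)/s-.5,z) for u,v in pts])
A=(250,130);B=(110,160)
bd=P(A,6,[(100,465),(556,380),(485,45),(40,130)],.018); print("board",bd, np.linalg.norm(np.diff(bd,axis=0),axis=1))
e=bd[0]-bd[1]; print("yaw edge",np.degrees(np.arctan2(*e[::-1]))-90); f=bd[0]-bd[3]; print(np.degrees(np.arctan2(-f[1],-f[0])))
st=P(A,6,[(300,520),(315,552),(506,440),(490,418)],.036); print("stock",st)
bl=P(A,6,[(120,190),(175,165),(345,490),(300,520)],.0205); print("blade",bl)
for i,j in((3,0),(2,1)): d=bl[j]-bl[i]; print(np.degrees(np.arctan2(d[1],d[0])))
p=P(B,6,[(348,108),(170,108),(105,280),(245,385),(402,282)],.121); c=p.mean(0); print("pots",p,"c",c,np.linalg.norm(p-c,axis=1))
h=P(B,6,[(258,172),(188,260)],.182);print("handle",h,h.mean(0))
t=P(B,6,[(425,530)],.016)[0]; print("tip",t,np.linalg.norm(t-c),"ang tongue",np.degrees(np.arctan2(*(t-c)[::-1])),"pot ang",np.degrees(np.arctan2(*(p[0]-c)[::-1])))
print([np.degrees(np.arctan2(*(q-c)[::-1])) for q in p])
r=np.hypot(*h.mean(0)); print(r)
E
```

```text
board [[ 0.5432 -0.0971]
 [ 0.5855 -0.3543]
 [ 0.781  -0.3235]
 [ 0.7367 -0.0672]] [0.2606 0.198  0.2602]
yaw edge 9.327566316808642
8.804284895585331
stock [[ 0.508  -0.2064]
 [ 0.4902 -0.214 ]
 [ 0.5497 -0.3217]
 [ 0.5622 -0.3134]]
blade [[ 0.6999 -0.112 ]
 [ 0.7138 -0.1436]
 [ 0.5258 -0.2333]
 [ 0.5096 -0.2076]]
26.671285457268
25.49080661158831
pots [[0.6306 0.2104]
 [0.6328 0.3036]
 [0.5428 0.3349]
 [0.4866 0.2612]
 [0.5382 0.1811]] c [0.5662 0.2582] [0.0803 0.0806 0.0802 0.0796 0.0821]
handle [[0.5868 0.2397]
 [0.5435 0.2734]] [0.5652 0.2566]
tip [0.4138 0.1899] 0.16698667803134595 ang tongue -155.85678373044243 pot ang -36.59492279151096
[np.float64(-36.59492279151096), np.float64(34.269391135335106), np.float64(107.0059924569933), np.float64(177.85524673827803), np.float64(-109.94629201977405)]
0.6206756489035006
```

```bash
cat >> h.py <<'E'
def yaw_y():
    M=R.from_rotvec(bot.read_state()["tcp_rot"]).as_matrix(); return np.degrees(np.arctan2(M[1,1],M[0,1]))
def go(x,y,z,yaw):
    """tool-axis shift (fractions of 0.5 m) and roll fraction to a world pose, tool y at yaw deg"""
    s=bot.read_state(); M=R.from_rotvec(s["tcp_rot"]).as_matrix()
    d=M.T@(np.array([x,y,z])-s["tool_pos"])/.5
    r=-((yaw-yaw_y()+90)%180-90)/180
    print("t",round(s["time"],2),"shift",d.round(4),"roll",round(r,4),"q6",s["q"][5].round(2),"F",s["wrist_force"].round(1))
E
python3 -c "
from h import *
go(.530,-.262,.20,26.3)"
```

```text
t 0.1 shift [-1.1821 -1.3796  0.0629] roll 0.2161 q6 -0.04 F [-0.5  0.3 -0.5]
```

>>> servo_tool:
  targets:
    - {"hand": -1,"x": -0.53,"y": -0.62,"z": 0.03,"roll": 0}
    - {"hand": -1,"x": -0.53,"y": -0.62,"z": 0.03,"roll": 0}
    - {"hand": -1,"x": -0.53,"y": -0.62,"z": 0.03,"roll": 0}
    - {"hand": -1,"x": -0.53,"y": -0.62,"z": 0.03,"roll": 0}
    - {"hand": -1,"x": -0.53,"y": -0.62,"z": 0.03,"roll": 0}
    - {"hand": -1,"x": -0.53,"y": -0.62,"z": 0.03,"roll": 0}
    - {"hand": -1,"x": -0.53,"y": -0.62,"z": 0.03,"roll": 0}
    - {"hand": -1,"x": -0.53,"y": -0.62,"z": 0.03,"roll": 0}
    - {"hand": -1,"x": -0.53,"y": -0.62,"z": 0.03,"roll": 0}
    - {"hand": -1,"x": -0.53,"y": -0.62,"z": 0.03,"roll": 0}
  grip_force: 30

```text
time: 0.93
tool_pos: [0.3934, 0.2174, 0.2157]
tcp_rot: [-0.675, -3.068, 0.002]
wrist_force: [0.9, 0.1, 0.2]
width: 1.002
grip_force: 0.0
```

```bash
python3 -c "
from h import *
go(.530,-.262,.20,26.3)"
```

```text
t 0.93 shift [-0.6505 -0.7555  0.0324] roll 0.216 q6 -0.69 F [0.9 0.1 0.2]
```

>>> servo_tool:
  targets:
    - {"hand": -1,"x": -0.5,"y": -0.58,"z": 0.03,"roll": 0}
    - {"hand": -1,"x": -0.5,"y": -0.58,"z": 0.03,"roll": 0}
    - {"hand": -1,"x": -0.5,"y": -0.58,"z": 0.03,"roll": 0}
    - {"hand": -1,"x": -0.5,"y": -0.58,"z": 0.03,"roll": 0}
    - {"hand": -1,"x": -0.5,"y": -0.58,"z": 0.03,"roll": 0}
    - {"hand": -1,"x": -0.5,"y": -0.58,"z": 0.03,"roll": 0.216}
    - {"hand": -1,"x": -0.65,"y": -0.755,"z": 0.03,"roll": 0.216}
    - {"hand": -1,"x": -0.65,"y": -0.755,"z": 0.03,"roll": 0.216}
    - {"hand": -1,"x": -0.65,"y": -0.755,"z": 0.03,"roll": 0.216}
    - {"hand": -1,"x": -0.65,"y": -0.755,"z": 0.03,"roll": 0.216}

```text
time: 1.77
tool_pos: [0.5077, -0.1823, 0.2026]
tcp_rot: [-1.594, -2.707, -0.0]
wrist_force: [0.5, 0.4, -0.3]
width: 1.0
grip_force: 0.0
```

```bash
python3 -c "
from h import *
go(.530,-.262,.20,26.3)"
```

```text
t 1.77 shift [-0.161  -0.0383  0.005 ] roll 0.015 q6 -0.9 F [ 0.5  0.4 -0.3]
```

>>> servo_tool:
  targets:
    - {"hand": -1,"x": -0.16,"y": -0.038,"z": 0.0,"roll": 0.015}
    - {"hand": -1,"x": -0.16,"y": -0.038,"z": 0.0,"roll": 0.015}
    - {"hand": -1,"x": -0.16,"y": -0.038,"z": 0.0,"roll": 0.015}
    - {"hand": -1,"x": -0.16,"y": -0.038,"z": 0.0,"roll": 0.015}

```text
time: 2.1
tool_pos: [0.5304, -0.2611, 0.202]
tcp_rot: [-1.652, -2.67, -0.0]
wrist_force: [-0.3, 0.1, -1.2]
width: 0.999
grip_force: 0.0
```

```bash
python3 - <<'E'
from h import *
from workcell import read_camera
import cv2,pickle
c,e,M=cam("wrist"); pickle.dump((c,e,M),open("w1.pkl","wb")); print(bot.read_state()["tool_pos"],yaw_y())
im=read_camera("wrist")[:,:,::-1]; cv2.imwrite("pics/wrist1.png",cv2.convertScaleAbs(cv2.resize(im,(800,600),interpolation=cv2.INTER_CUBIC),alpha=1.4))
E
```

```text
[ 0.53039517 -0.26108659  0.2019831 ] 26.502089478172525
```

View pics/wrist1.png

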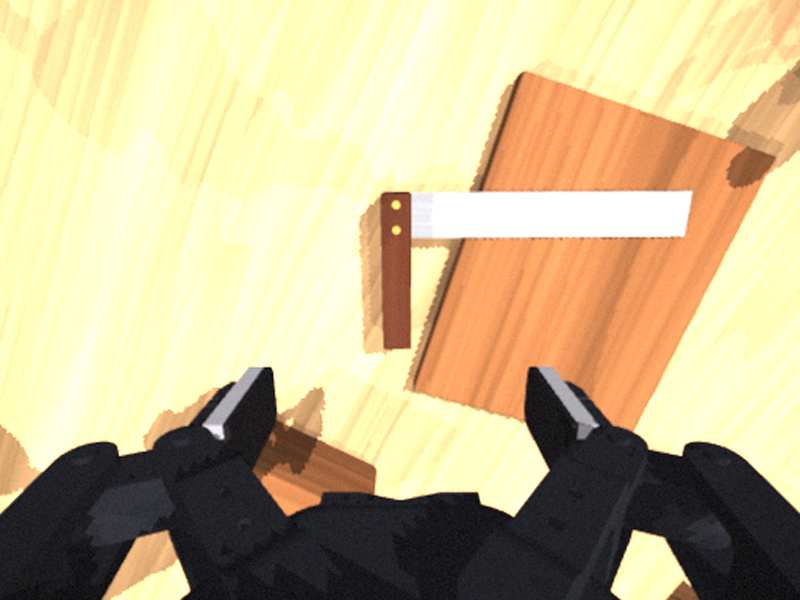

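The wrist view shows the stock top from (382,193) to (410,348), nearly in line with the tool. The board's near edge runs from (519,75) to (414,388).

```bash
python3 - <<'E'
from h import *
import pickle
np.set_printoptions(precision=4,suppress=True)
C=pickle.load(open("w1.pkl","rb"))
P=lambda pts,z: np.array([unproj("",(u+.5)*.64-.5,(v+.5)*.64-.5,z,C) for u,v in pts])
st=P([(410,193),(382,193),(384,348),(410,348)],.036); print(st,np.linalg.norm(np.diff(st,axis=0),axis=1),st.mean(0))
ang=lambda d:np.degrees(np.arctan2(d[1],d[0]))
print("stock yaw",ang(st[0]-st[3])-90, ang(st[1]-st[2])-90)
bl=P([(434,192),(690,191),(434,237),(685,235)],.0205); print("blade",ang(bl[1]-bl[0]),ang(bl[3]-bl[2]))
b=P([(519,75),(414,388),(775,157)],.018); print(b,"edge yaw",ang(b[0]-b[1])-90,np.linalg.norm(b[0]-b[1]),ang(b[2]-b[0]))
y=np.radians(9.2); ex=np.array([np.cos(y),np.sin(y)])
for m in ((st[0]+st[3])/2, st[0], st[3]): print("gap", (b.mean(0)*0+ (b[0]+b[1])/2-m)@ex)
g=st.mean(0)+ (st[3]-st[0])/np.linalg.norm(st[3]-st[0])*.004; print(g); go(*g,.08,26.3); go(*g,.021,26.3)
E
```

```text
[[ 0.5107 -0.2057]
 [ 0.4929 -0.2146]
 [ 0.5461 -0.321 ]
 [ 0.5645 -0.3119]] [0.0199 0.119  0.0205] [ 0.5285 -0.2633]
stock yaw 26.864714002576804 26.574920514079665
blade 26.70961157970651 26.95114575578254
[[ 0.5434 -0.1004]
 [ 0.5881 -0.35  ]
 [ 0.7403 -0.0633]] edge yaw 10.144022544543645 0.2535843230508884 10.68114277771925
gap 0.03319135798882754
gap 0.0512420253620146
gap 0.015140690615640481
[ 0.5303 -0.2669]
t 2.15 shift [-0.0139 -0.0059  0.244 ] roll 0.0016 q6 -0.96 F [ 0.5  0.4 -0.4]
t 2.15 shift [-0.0141 -0.0058  0.362 ] roll 0.0016 q6 -0.96 F [ 0.5  0.4 -0.4]
```

>>> servo_tool:
  targets:
    - {"hand": -1,"x": -0.014,"y": -0.006,"z": 0.1,"roll": 0.0}
    - {"hand": -1,"x": -0.014,"y": -0.006,"z": 0.18,"roll": 0.0}
    - {"hand": -1,"x": -0.014,"y": -0.006,"z": 0.25,"roll": 0.0}
    - {"hand": -1,"x": -0.014,"y": -0.006,"z": 0.31,"roll": 0.0}
    - {"hand": -1,"x": -0.014,"y": -0.006,"z": 0.345,"roll": 0.0}
    - {"hand": -1,"x": -0.014,"y": -0.006,"z": 0.36,"roll": 0.0}
    - {"hand": -0.3,"x": -0.014,"y": -0.006,"z": 0.36,"roll": 0.0}
    - {"hand": 0.2,"x": -0.014,"y": -0.006,"z": 0.36,"roll": 0.0}
    - {"hand": 0.2,"x": -0.014,"y": -0.006,"z": 0.36,"roll": 0.0}

```text
time: 2.9
tool_pos: [0.5328, -0.2671, 0.0252]
tcp_rot: [1.646, 2.672, 0.0]
wrist_force: [0.8, -0.3, 0.5]
width: 0.606
grip_force: 0.0
```

>>> servo_tool:
  targets:
    - {"hand": 1,"x": 0,"y": 0,"z": 0,"roll": 0}
    - {"hand": 1,"x": 0,"y": 0,"z": 0,"roll": 0}
    - {"hand": 1,"x": 0,"y": 0,"z": 0,"roll": 0}
    - {"hand": 1,"x": 0,"y": 0,"z": 0,"roll": 0}
    - {"hand": 1,"x": 0,"y": 0,"z": 0,"roll": 0}
    - {"hand": 1,"x": 0,"y": 0,"z": 0,"roll": 0}

```text
time: 3.4
tool_pos: [0.5324, -0.2676, 0.025]
tcp_rot: [1.647, 2.672, 0.0]
wrist_force: [-0.4, 1.3, 6.5]
width: 0.252
grip_force: 30.5
```

>>> servo_tool:
  targets:
    - {"hand": 1,"x": 0,"y": 0,"z": 0,"roll": 0.03}
    - {"hand": 1,"x": 0,"y": 0,"z": 0,"roll": 0.06}
    - {"hand": 1,"x": 0,"y": 0,"z": 0,"roll": 0.08}
    - {"hand": 1,"x": 0,"y": 0,"z": 0,"roll": 0.094}
    - {"hand": 1,"x": 0,"y": 0,"z": 0,"roll": 0.094}
    - {"hand": 1,"x": 0,"y": 0,"z": 0,"roll": 0.094}

```text
time: 3.9
tool_pos: [0.5325, -0.2678, 0.025]
tcp_rot: [2.023, 2.399, 0.001]
wrist_force: [-0.4, -0.1, 7.5]
width: 0.254
grip_force: 30.4
```

>>> servo_tool:
  targets:
    - {"hand": 1,"x": 0,"y": 0.01,"z": 0,"roll": 0}
    - {"hand": 1,"x": 0,"y": 0.02,"z": 0,"roll": 0}
    - {"hand": 1,"x": 0,"y": 0.03,"z": 0,"roll": 0}
    - {"hand": 1,"x": 0,"y": 0.04,"z": 0,"roll": 0}
    - {"hand": 1,"x": 0,"y": 0.048,"z": 0,"roll": 0}
    - {"hand": 1,"x": 0,"y": 0.05,"z": 0,"roll": 0}
    - {"hand": 1,"x": 0,"y": 0.05,"z": 0,"roll": 0}

```text
time: 4.48
tool_pos: [0.5562, -0.2638, 0.025]
tcp_rot: [2.023, 2.402, -0.001]
wrist_force: [-3.3, -0.6, 8.6]
width: 0.245
grip_force: 30.7
```

```bash
python3 - <<'E'
from h import *
from workcell import read_camera
import cv2,pickle
C=cam("wrist"); pickle.dump(C,open("w2.pkl","wb")); print(bot.read_state()["tool_pos"],yaw_y())
im=read_camera("wrist")[:,:,::-1]; cv2.imwrite("raw_w2.png",im); cv2.imwrite("pics/wrist2.png",cv2.convertScaleAbs(cv2.resize(im,(800,600),interpolation=cv2.INTER_CUBIC),alpha=1.2))
E
```

```text
[ 0.55623058 -0.26376969  0.02501327] 9.79916191312762
```

View pics/wrist2.png

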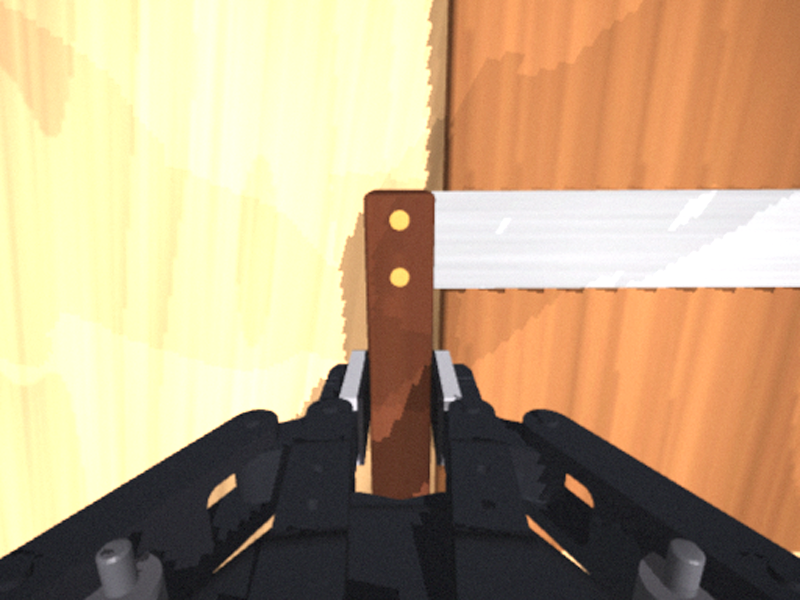

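The stock is held between the pads, with its inner face from (434,200) to (432,490). The board edge runs from about (449,10) to (443,300), so a gap of a few mm remains and the two are nearly parallel.

```bash
python3 - <<'E'
from h import *
import pickle,cv2
np.set_printoptions(precision=4,suppress=True)
C=pickle.load(open("w2.pkl","rb"))
im=cv2.imread("raw_w2.png").astype(int)
# board edge: per row, darkest column near u 278..292 ; print profile
for v in (10,60,100,115,190,200): print(v,im[v,272:296].sum(1))
P=lambda pts,z: np.array([unproj("",(u+.5)*.64-.5,(v+.5)*.64-.5,z,C) for u,v in pts])
ang=lambda d:np.degrees(np.arctan2(d[1],d[0]))
st=P([(434,200),(432,490)],.036); print(st,ang(st[0]-st[1])-90)
b=P([(449,10),(443,300)],.018); print(b,ang(b[0]-b[1])-90)
bl=P([(440,191),(795,190),(440,289),(795,288)],.0205);print(ang(bl[1]-bl[0]),ang(bl[3]-bl[2]))
y=np.radians(9.7); ex=np.array([np.cos(y),np.sin(y)]); print((b.mean(0)-st[0])@ex,(b.mean(0)-st[1])@ex)
E
```

```text
10 [650 652 544 409 393 396 397 398 406 407 413 404 394 386 281 172 166 186
 239 286 317 346 366 361]
60 [649 644 611 502 436 407 399 389 392 385 384 377 342 228 170 163 220 279
 322 363 378 380 377 380]
100 [609 555 418 324 328 305 307 305 305 302 305 290 196 146 148 202 248 301
 340 354 352 354 337 339]
115 [559 419 330 308 310 301 315 300 317 323 329 252 156 148 175 238 283 327
 346 364 346 350 340 349]
190 [213 209 218 216 203 271 319 295 302 221 164 152 198 240 279 320 323 322
 319 333 325 346 358 358]
200 [204 209 218 206 210 270 293 298 258 188 148 159 203 259 286 321 332 329
 325 323 329 327 352 359]
[[ 0.5559 -0.1999]
 [ 0.5756 -0.3045]] 10.671516144785272
[[ 0.551  -0.1436]
 [ 0.5677 -0.2357]] 10.281754994794
9.943621758120935 9.944400813861959
0.0051643357139064695 0.003359895239154878
```

>>> servo_tool:
  targets:
    - {"hand": 1,"x": 0,"y": 0.005,"z": 0,"roll": 0}
    - {"hand": 1,"x": 0,"y": 0.01,"z": 0,"roll": 0}
    - {"hand": 1,"x": 0,"y": 0.013,"z": 0,"roll": 0}
    - {"hand": 1,"x": 0,"y": 0.015,"z": 0,"roll": 0}
    - {"hand": 1,"x": 0,"y": 0.016,"z": 0,"roll": 0}
    - {"hand": 1,"x": 0,"y": 0.016,"z": 0,"roll": 0}

```text
time: 5.03
tool_pos: [0.5612, -0.2628, 0.025]
tcp_rot: [-2.022, -2.401, 0.007]
wrist_force: [-12.1, -3.5, 14.9]
width: 0.251
grip_force: 31.3
```

>>> servo_tool:
  targets:
    - {"hand": 1,"x": 0,"y": 0.003,"z": 0,"roll": 0}
    - {"hand": 1,"x": 0,"y": 0.006,"z": 0,"roll": 0}
    - {"hand": 1,"x": 0,"y": 0.006,"z": 0,"roll": 0}
    - {"hand": 1,"x": 0,"y": 0.006,"z": 0,"roll": 0}

```text
time: 5.37
tool_pos: [0.5613, -0.2626, 0.0249]
tcp_rot: [-2.018, -2.398, 0.012]
wrist_force: [-19.5, -4.2, 20.7]
width: 0.248
grip_force: 32.2
```

```bash
python3 - <<'E'
from h import *
from workcell import read_camera
import cv2,pickle
C=cam("wrist"); print(bot.read_state()["tool_pos"],yaw_y(),bot.read_state()["torque"])
im=read_camera("wrist")[:,:,::-1]; cv2.imwrite("pics/wrist3.png",cv2.convertScaleAbs(cv2.resize(im[60:320,210:350],None,fx=2.3,fy=2.3,interpolation=cv2.INTER_CUBIC),alpha=1.3))
E
```

```text
[ 0.56129565 -0.26264842  0.02487443] 9.837480840323419 [-0.84522505  3.26639237  0.01408422]
```

View pics/wrist3.png

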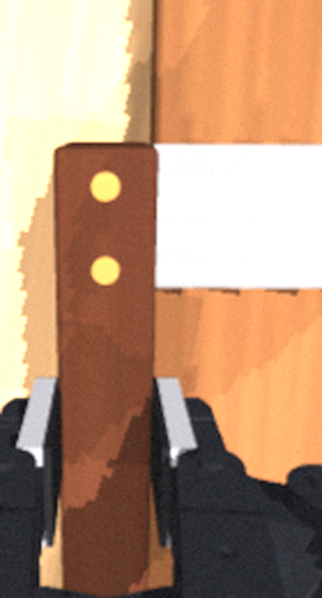

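>>> servo_tool:
  targets:
    - {"hand": 1,"x": 0,"y": -0.006,"z": 0,"roll": 0}
    - {"hand": 0.3,"x": 0,"y": -0.006,"z": 0,"roll": 0}
    - {"hand": 0.3,"x": 0,"y": -0.006,"z": 0,"roll": 0}
    - {"hand": -0.2,"x": 0,"y": -0.006,"z": 0,"roll": 0}
    - {"hand": -0.2,"x": 0,"y": -0.006,"z": 0,"roll": 0}
    - {"hand": -0.2,"x": 0,"y": -0.006,"z": -0.03,"roll": 0}
    - {"hand": -0.2,"x": 0,"y": -0.006,"z": -0.08,"roll": 0}
    - {"hand": -0.2,"x": 0.05,"y": -0.006,"z": -0.15,"roll": 0}
    - {"hand": -0.2,"x": 0.1,"y": -0.006,"z": -0.2,"roll": 0}
    - {"hand": -0.2,"x": 0.1,"y": -0.006,"z": -0.2,"roll": 0}

```text
time: 6.25
tool_pos: [0.5586, -0.2101, 0.1291]
tcp_rot: [2.017, 2.399, 0.007]
wrist_force: [0.8, -0.0, 0.5]
width: 0.607
grip_force: 0.0
```

```bash
python3 - <<'E'
from h import *
from workcell import read_camera
import cv2,pickle
C=cam("wrist"); pickle.dump(C,open("w4.pkl","wb")); print(bot.read_state()["tool_pos"],yaw_y())
im=read_camera("wrist")[:,:,::-1]; cv2.imwrite("raw_w4.png",im); cv2.imwrite("pics/wrist4.png",cv2.convertScaleAbs(cv2.resize(im[60:270,150:430],None,fx=2.8,fy=2.8,interpolation=cv2.INTER_CUBIC),alpha=1.3))
E
```

```text
[ 0.55864448 -0.21006238  0.12911016] 9.876955570076039
```

View pics/wrist4.png

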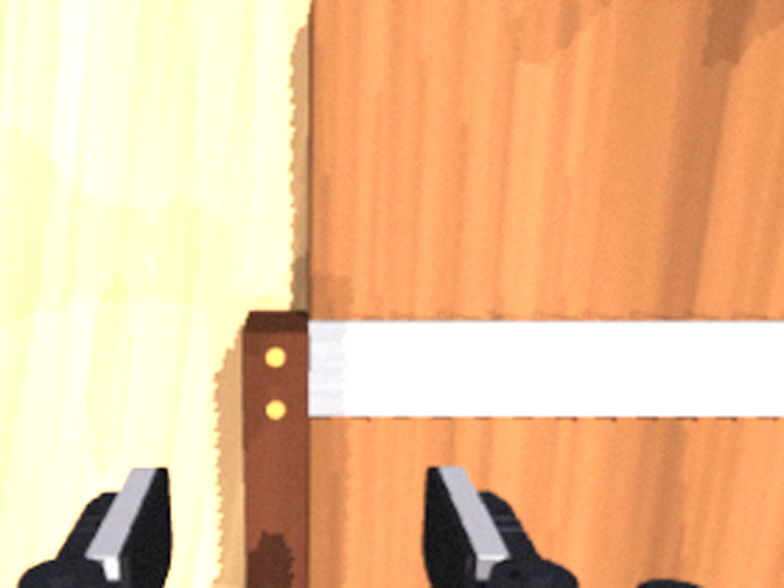

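The stock's inner edge at x=308 matches the board edge at x=309, so it's flush to within about 1 mm. To make sure, I'll nudge it from behind with shut fingers.

>>> servo_tool:
  targets:
    - {"hand": 1,"x": -0.03,"y": -0.05,"z": 0,"roll": 0}
    - {"hand": 1,"x": -0.082,"y": -0.09,"z": 0,"roll": 0}
    - {"hand": 1,"x": -0.082,"y": -0.09,"z": 0,"roll": 0}
    - {"hand": 1,"x": -0.082,"y": -0.09,"z": 0.07,"roll": 0}
    - {"hand": 1,"x": -0.082,"y": -0.09,"z": 0.13,"roll": 0}
    - {"hand": 1,"x": -0.082,"y": -0.09,"z": 0.18,"roll": 0}
    - {"hand": 1,"x": -0.082,"y": -0.09,"z": 0.21,"roll": 0}
    - {"hand": 1,"x": -0.082,"y": -0.09,"z": 0.222,"roll": 0}
    - {"hand": 1,"x": -0.082,"y": -0.09,"z": 0.222,"roll": 0}
    - {"hand": 1,"x": -0.082,"y": -0.09,"z": 0.222,"roll": 0}

```text
time: 7.13
tool_pos: [0.5179, -0.26, 0.0115]
tcp_rot: [-2.024, -2.402, 0.0]
wrist_force: [1.2, 0.1, -0.3]
width: -0.003
grip_force: 0.0
```

>>> servo_tool:
  targets:
    - {"hand": 1,"x": 0,"y": 0.008,"z": 0,"roll": 0}
    - {"hand": 1,"x": 0,"y": 0.016,"z": 0,"roll": 0}
    - {"hand": 1,"x": 0,"y": 0.024,"z": 0,"roll": 0}
    - {"hand": 1,"x": 0,"y": 0.03,"z": 0,"roll": 0}
    - {"hand": 1,"x": 0,"y": 0.034,"z": 0,"roll": 0}
    - {"hand": 1,"x": 0,"y": 0.034,"z": 0,"roll": 0}

```text
time: 7.63
tool_pos: [0.535, -0.2573, 0.0126]
tcp_rot: [2.023, 2.403, -0.0]
wrist_force: [-0.7, 0.3, 0.8]
width: -0.002
grip_force: 0.2
```

>>> servo_tool:
  targets:
    - {"hand": 1,"x": 0,"y": 0.004,"z": 0,"roll": 0}
    - {"hand": 1,"x": 0,"y": 0.008,"z": 0,"roll": 0}
    - {"hand": 1,"x": 0,"y": 0.01,"z": 0,"roll": 0}
    - {"hand": 1,"x": 0,"y": 0.01,"z": 0,"roll": 0}

```text
time: 7.97
tool_pos: [0.5352, -0.257, 0.0122]
tcp_rot: [-2.018, -2.399, 0.009]
wrist_force: [-14.4, -4.0, 12.0]
width: -0.002
grip_force: 8.0
```

>>> servo_tool:
  targets:
    - {"hand": 1,"x": 0,"y": -0.03,"z": 0,"roll": 0}
    - {"hand": 1,"x": 0,"y": -0.06,"z": -0.01,"roll": 0}
    - {"hand": 0,"x": 0,"y": -0.08,"z": -0.08,"roll": 0}
    - {"hand": -1,"x": 0,"y": -0.08,"z": -0.16,"roll": 0}
    - {"hand": -1,"x": 0,"y": -0.08,"z": -0.24,"roll": 0}
    - {"hand": -1,"x": 0,"y": -0.08,"z": -0.32,"roll": 0}
    - {"hand": -1,"x": 0,"y": -0.08,"z": -0.4,"roll": 0}
    - {"hand": -1,"x": 0,"y": -0.08,"z": -0.44,"roll": 0}
    - {"hand": -1,"x": 0,"y": -0.08,"z": -0.44,"roll": 0}

```text
time: 8.72
tool_pos: [0.5037, -0.265, 0.2396]
tcp_rot: [2.016, 2.393, 0.004]
wrist_force: [0.1, 0.1, 1.1]
width: 0.976
grip_force: 0.0
```

```bash
python3 -c "
from h import *
go(.5658,.2575,.25,52.5)"
```

```text
t 8.72 shift [ 1.0085  0.2999 -0.0258] roll -0.2374 q6 -0.7 F [0.1 0.1 1.1]
```

>>> servo_tool:
  targets:
    - {"hand": -1,"x": 0.78,"y": 0.23,"z": -0.03,"roll": 0}
    - {"hand": -1,"x": 0.78,"y": 0.23,"z": -0.03,"roll": 0}
    - {"hand": -1,"x": 0.78,"y": 0.23,"z": -0.03,"roll": 0}
    - {"hand": -1,"x": 0.78,"y": 0.23,"z": -0.03,"roll": -0.237}
    - {"hand": -1,"x": 0.78,"y": 0.23,"z": -0.03,"roll": -0.237}
    - {"hand": -1,"x": 0.78,"y": 0.23,"z": -0.03,"roll": -0.237}
    - {"hand": -1,"x": 0.78,"y": 0.23,"z": -0.03,"roll": -0.237}
    - {"hand": -1,"x": 0.78,"y": 0.23,"z": -0.03,"roll": -0.237}
    - {"hand": -1,"x": 0.78,"y": 0.23,"z": -0.03,"roll": -0.237}
    - {"hand": -1,"x": 0.78,"y": 0.23,"z": -0.03,"roll": -0.237}

```text
time: 9.55
tool_pos: [0.5465, 0.144, 0.2459]
tcp_rot: [-1.002, -2.976, -0.001]
wrist_force: [-0.6, -0.7, 0.1]
width: 1.003
grip_force: 0.0
```

```bash
python3 -c "
from h import *
go(.5658,.2575,.25,52.5)"
```

```text
t 9.55 shift [ 0.1065  0.2041 -0.0081] roll 0.0016 q6 -0.71 F [-0.6 -0.7  0.1]
```

>>> servo_tool:
  targets:
    - {"hand": -1,"x": 0.106,"y": 0.204,"z": -0.05,"roll": 0.0}
    - {"hand": -1,"x": 0.106,"y": 0.204,"z": -0.05,"roll": 0.0}
    - {"hand": -1,"x": 0.106,"y": 0.204,"z": -0.05,"roll": 0.0}
    - {"hand": -1,"x": 0.106,"y": 0.204,"z": -0.05,"roll": 0.0}
    - {"hand": -1,"x": 0.106,"y": 0.204,"z": -0.05,"roll": 0.0}

```text
time: 9.97
tool_pos: [0.567, 0.2559, 0.2709]
tcp_rot: [-1.006, -2.975, 0.001]
wrist_force: [-0.2, -0.0, 0.2]
width: 0.997
grip_force: 0.0
```

```bash
python3 - <<'E'
from h import *
from workcell import read_camera
import cv2,pickle
C=cam("wrist"); pickle.dump(C,open("w5.pkl","wb")); print(bot.read_state()["tool_pos"],yaw_y())
im=read_camera("wrist")[:,:,::-1]; cv2.imwrite("raw_w5.png",im); cv2.imwrite("pics/wrist5.png",cv2.convertScaleAbs(cv2.resize(im,(800,600),interpolation=cv2.INTER_CUBIC),alpha=1.2))
E
```

```text
[0.56704387 0.25588083 0.27094662] 52.62306685494157
```

View pics/wrist5.png

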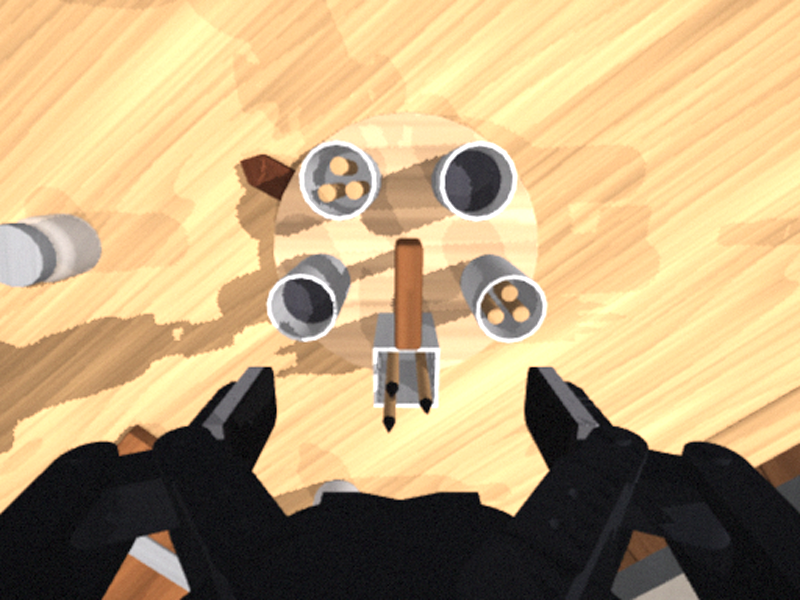

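The handle's top face spans (397,240) to (420,348) and lines up with the tool. The tongue tip is near (242,159), and the pot rims are at (339,180), (477,181), (305,307), (511,306) and the square one at (406,378).

```bash
python3 - <<'E'
from h import *
import pickle
np.set_printoptions(precision=4,suppress=True)
C=pickle.load(open("w5.pkl","rb"))
P=lambda pts,z: np.array([unproj("",(u+.5)*.64-.5,(v+.5)*.64-.5,z,C) for u,v in pts])
ang=lambda d:np.degrees(np.arctan2(d[1],d[0]))
h=P([(408.5,242),(408,348)],.182); print(h,h.mean(0),ang(h[1]-h[0]),np.linalg.norm(h[1]-h[0]))
p=P([(406,378),(511,306),(477,181),(339,180),(305,307)],.121); c=p.mean(0); print(c,np.linalg.norm(p-c,axis=1)); 
a=[ang(q-c) for q in p]; print(a,[(x-72*i+180)%360-180 for i,x in enumerate(a)])
t=P([(242,159),(263,155),(247,182),(295,173),(280,198)],.016)
print("tip",[ (np.linalg.norm(q-c),ang(q-c)) for q in t], ang((t[1]+t[2]-t[3]-t[4])),ang(t[0]-(t[3]+t[4])/2))
go(.5658,.2575,.158,52.5); go(*h.mean(0),.158,52.5)
E
```

```text
[[0.5421 0.2806]
 [0.5922 0.2424]] [0.5672 0.2615] -37.33890063024304 0.06307977534604822
[0.5683 0.2615] [0.0812 0.079  0.0791 0.0796 0.0784]
[np.float64(-37.94695345883805), np.float64(35.29540447080442), np.float64(106.86111263088368), np.float64(178.10491525062545), np.float64(-109.35202501028797)] [np.float64(-37.94695345883804), np.float64(-36.704595529195586), np.float64(-37.13888736911633), np.float64(-37.89508474937455), np.float64(-37.352025010288)]
tip [(np.float64(0.16851797946621436), np.float64(-156.49062172026584)), (np.float64(0.15392679468256865), np.float64(-161.07132305958766)), (np.float64(0.15749566222060624), np.float64(-150.58931732732742)), (np.float64(0.12242396631659205), np.float64(-162.21111448193813)), (np.float64(0.12531863011953528), np.float64(-149.83370009512174))] -155.076551812675 -157.9580830055179
t 10.02 shift [0.0051 0.0044 0.2251] roll 0.0002 q6 -0.53 F [-0.9  0.1 -0.3]
t 10.02 shift [0.0078 0.0124 0.225 ] roll 0.0002 q6 -0.53 F [-0.9  0.1 -0.3]
```

>>> servo_tool:
  targets:
    - {"hand": -1,"x": 0.006,"y": 0.01,"z": 0.07,"roll": 0.0}
    - {"hand": -1,"x": 0.006,"y": 0.01,"z": 0.14,"roll": 0.0}
    - {"hand": -1,"x": 0.006,"y": 0.01,"z": 0.19,"roll": 0.0}
    - {"hand": -1,"x": 0.006,"y": 0.01,"z": 0.22,"roll": 0.0}
    - {"hand": -0.3,"x": 0.006,"y": 0.01,"z": 0.23,"roll": 0.0}
    - {"hand": 0.3,"x": 0.006,"y": 0.01,"z": 0.23,"roll": 0.0}
    - {"hand": 0.4,"x": 0.006,"y": 0.01,"z": 0.23,"roll": 0.0}
    - {"hand": 0.4,"x": 0.006,"y": 0.01,"z": 0.23,"roll": 0.0}
  grip_force: 40

```text
time: 10.68
tool_pos: [0.5692, 0.2595, 0.1588]
tcp_rot: [1.012, 2.972, 0.003]
wrist_force: [0.0, 0.3, -0.6]
width: 0.453
grip_force: 0.0
```

>>> servo_tool:
  targets:
    - {"hand": 1,"x": 0,"y": 0,"z": 0,"roll": 0}
    - {"hand": 1,"x": 0,"y": 0,"z": 0,"roll": 0}
    - {"hand": 1,"x": 0,"y": 0,"z": 0,"roll": 0}
    - {"hand": 1,"x": 0,"y": 0,"z": 0,"roll": 0}
    - {"hand": 1,"x": 0,"y": 0,"z": 0,"roll": 0}

```text
time: 11.1
tool_pos: [0.5692, 0.26, 0.159]
tcp_rot: [1.011, 2.972, 0.003]
wrist_force: [-0.2, -1.0, 6.5]
width: 0.178
grip_force: 43.0
```

>>> servo_tool:
  targets:
    - {"hand": 1,"x": 0,"y": 0,"z": 0,"roll": 0.02}
    - {"hand": 1,"x": 0,"y": 0,"z": 0,"roll": 0.05}
    - {"hand": 1,"x": 0,"y": 0,"z": 0,"roll": 0.08}
    - {"hand": 1,"x": 0,"y": 0,"z": 0,"roll": 0.11}
    - {"hand": 1,"x": 0,"y": 0,"z": 0,"roll": 0.14}
    - {"hand": 1,"x": 0,"y": 0,"z": 0,"roll": 0.17}
    - {"hand": 1,"x": 0,"y": 0,"z": 0,"roll": 0.2}
    - {"hand": 1,"x": 0,"y": 0,"z": 0,"roll": 0.23}
    - {"hand": 1,"x": 0,"y": 0,"z": 0,"roll": 0.26}
    - {"hand": 1,"x": 0,"y": 0,"z": 0,"roll": 0.28}

```text
time: 11.93
tool_pos: [0.5683, 0.2595, 0.159]
tcp_rot: [2.185, 2.256, 0.001]
wrist_force: [-3.5, -2.6, 7.9]
width: 0.178
grip_force: 43.3
```

```bash
python3 -c "
from h import *
print(yaw_y(),bot.read_state()['torque']); go(.5692,.26,.159,-66.1)"
```

```text
1.8103725509247268 [-0.47743696  0.52023253  0.15199278]
t 11.93 shift [0.0009 0.0019 0.0001] roll 0.3773 q6 0.36 F [-3.5 -2.6  7.9]
```

>>> servo_tool:
  targets:
    - {"hand": 1,"x": 0,"y": -0.002,"z": 0,"roll": 0.03}
    - {"hand": 1,"x": 0,"y": -0.002,"z": 0,"roll": 0.06}
    - {"hand": 1,"x": 0,"y": -0.002,"z": 0,"roll": 0.09}
    - {"hand": 1,"x": 0,"y": -0.002,"z": 0,"roll": 0.12}
    - {"hand": 1,"x": 0,"y": -0.002,"z": 0,"roll": 0.15}
    - {"hand": 1,"x": 0,"y": -0.002,"z": 0,"roll": 0.18}
    - {"hand": 1,"x": 0,"y": -0.002,"z": 0,"roll": 0.21}
    - {"hand": 1,"x": 0,"y": -0.002,"z": 0,"roll": 0.24}
    - {"hand": 1,"x": 0,"y": -0.002,"z": 0,"roll": 0.27}
    - {"hand": 1,"x": 0,"y": -0.002,"z": 0,"roll": 0.29}

```text
time: 12.77
tool_pos: [0.5673, 0.2599, 0.159]
tcp_rot: [2.956, 1.064, 0.002]
wrist_force: [-2.9, -1.0, 7.8]
width: 0.18
grip_force: 43.2
```

```bash
python3 -c "
from h import *
print(yaw_y(),bot.read_state()['torque']); go(.5675,.2595,.159,-66.1)"
```

```text
-50.38840898113377 [-0.32384299  0.53871065  0.10879335]
t 12.77 shift [-0.0003  0.0009  0.    ] roll 0.0873 q6 1.27 F [-2.9 -1.   7.8]
```

>>> servo_tool:
  targets:
    - {"hand": 1,"x": 0,"y": 0,"z": 0,"roll": 0.03}
    - {"hand": 1,"x": 0,"y": 0,"z": 0,"roll": 0.06}
    - {"hand": 1,"x": 0,"y": 0,"z": 0,"roll": 0.075}
    - {"hand": 1,"x": 0,"y": 0,"z": 0,"roll": 0.087}
    - {"hand": 1,"x": 0,"y": 0,"z": 0,"roll": 0.087}
    - {"hand": 1,"x": 0,"y": 0,"z": 0,"roll": 0.087}
    - {"hand": 1,"x": 0,"y": 0,"z": 0,"roll": 0.087}

```text
time: 13.35
tool_pos: [0.5671, 0.2602, 0.159]
tcp_rot: [-3.071, -0.658, -0.002]
wrist_force: [-2.6, -0.1, 7.4]
width: 0.18
grip_force: 43.2
```

```bash
python3 - <<'E'
from h import *
from workcell import read_camera
import cv2
print(yaw_y(),bot.read_state()["joint_vel"])
t=read_camera("top")[:,:,::-1]
a=cv2.resize(t[130:230,250:350],(400,400),interpolation=cv2.INTER_CUBIC); b=cv2.resize(t[160:260,110:210],(400,400),interpolation=cv2.INTER_CUBIC)
cv2.imwrite("pics/final.png",cv2.convertScaleAbs(np.hstack([a,b]),alpha=1.4))
E
```

```text
-65.81371565146817 [ 0.00060435 -0.00155383 -0.00223122  0.00022749 -0.00146526 -0.00073378]
```

View pics/final.png

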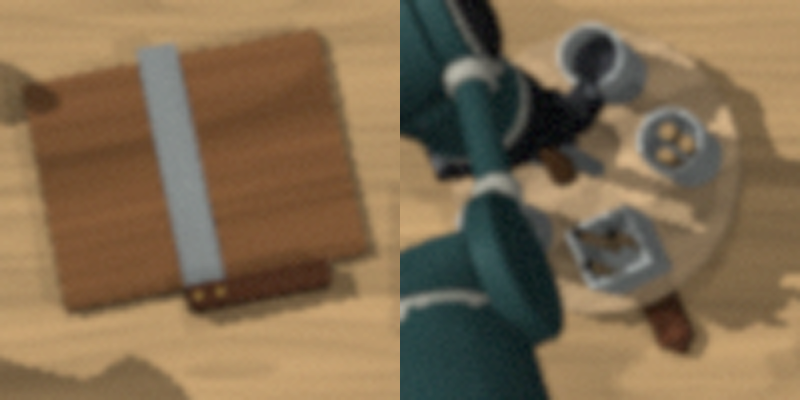

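The stock lies flush along the edge (left half). The square pot's rim is centred near (605,249) in the right half, in line with the tongue. I'll check its angle numerically.

```bash
python3 - <<'E'
from h import *
c=np.array([.5662,.2582])
f=lambda u,v:unproj("top",110+(u-400+.5)/4-.5,160+(v+.5)/4-.5,.121)
for q,o in((f(605,249),0),(f(674,142),72),(f(590,54),144)):
    d=q-c; print(q,np.linalg.norm(d),np.degrees(np.arctan2(d[1],d[0]))-o)
E
```

```text
[0.49171442 0.22903577] 0.07999158442271306 -158.61757003667276
[0.57411577 0.17667293] 0.08191045021436717 -156.45432158412217
[0.64569634 0.24352078] 0.08084026212534993 -154.4619837175423
```

```bash
python3 -c "
from workcell import ticket
print(ticket.finish_job())"
```

```text
the job is handed in; nothing more can be done
None
```

I've handed the job in, but no verdict came back: the try square's stock is flush along the board's near edge (about 1 mm or less), and the pencil pot stands over the tongue (about 0.5° off by the last picture) with the gripper still holding the caddy's handle.

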